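# Wedge up the hanging foot of the tea stand

## Robot

A 7-joint arm with a two-finger parallel gripper is mounted at the origin on the work surface. World frame = base frame: x ahead of the robot, y to its left, z up, the work surface at z = 0. Lengths are in mm, angles in rad, forces in N, time in s.
With the tool pointing down it reaches from about 400 to 875 mm from the base axis. Payload 6.5 kg.
Tool frame: the origin (TCP) lies on the centre line of the jaws, within the pads' length; the fingertips stand 8 mm ahead of it and the grasp point (between the pads) lies 11 mm behind it; z points along the fingers, y is the line along which they close (so a half turn about z gives the same grasp; the last joint's range is limited). The gripper opens to 85 mm and grips with 20 to 120 N. Pads are 22 mm wide; open, the fingers measure 114 mm over their backs; the gripper's body (76 mm by 85 mm) begins 54 mm behind the grasp point. The pads swing forward as they close: fully open they stand 13 mm farther back than shut.
Start: joints at [1.234, 0.536, -0.004, 1.538, 0.003, 1.067, -0.071], TCP at [173.873, -626.305, 239.29] pointing down, gripper open.
Joint ranges: [-2.7, 2.7], [-0.37, 2.16], [-1.27, 1.26], [0.24, 2.4], [-1.31, 4.45], [0.19, 1.91], [-2.76, 2.76]. Speed limits (rad/s): [2.39, 2.39, 3.14, 3.14, 3.14, 3.14, 3.14].

## Interface

Orientations are given as a rotation vector (axis times angle).
In Python, from plant import * gives the robot as it stands.
- The arm moves only by the tool move_arm, never from a script. Its argument "commands" is one flat list of numbers, 7 for each row, row after row: the shift along the tool's x, y, z in mm, then the turn, a rotation vector about the tool's x, y, z in degrees, then the opening, from 0 (shut) to 1 (fully open). A call has 1 to 5 rows; each row is the pose to reach, as a shift and turn from the pose commanded when the call began, along the tool's axes at that moment; what a row does not reach only later rows make up. A row lasts 1/8 s, in which the tool goes at most 62.5 mm and 10.7 degrees, less where a joint would pass 70% of its speed; a pose out of reach is approached as far as the arm can. A call with a gripper value outside its range is refused whole. The fingers move at their own pace and stop on an object; "squeeze" is the grip in N (left out, the last holds). Time passes only in rows, so rows that repeat a pose let the fingers close. It gives the time, the measured TCP pose, the force, the opening and the grip force at its end, in the units of the state.
- observe(): the state, without advancing time (a new reading comes with each control period).
- camera(name): name is "scene" or "top" or "wrist"; returns the picture (420x560x3 uint8, blue, green, red); there is no depth.
- camera_params(name): a dict with "K" (3x3 intrinsics, pixels), "dist" ([k1, k2, p1, p2, k3] as OpenCV has them; the pictures are not rectified), "R" (3x3) and "t" (3): a world point X has camera coordinates R X + t. Camera axes: x right, y down, z forward; pixel columns grow to the right and rows downward; lengths in mm; the calibration is good to about 2 mm. A picture is of the moment at which its call begins: read the wrist's pose just before it. camera_params takes no time and is no camera call; for the wrist camera it gives the pose at the moment of the call.
- close_job(): hands the job in; it is judged then, once.
The state is a dict: "time": time; "joint_positions": joint angles; "qvel": joint speeds; "joint_torque": joint torques, N m; "eef_pos": TCP position; "ee_rot": TCP orientation; "wrist_force": force on the tool from outside, world axes, zero at the start; "torque": the same for the moment, N m; "finger_gap": finger opening in mm; "grasp_force": force on a finger pad.
Only numpy, scipy, OpenCV 4.12 (cv2) and the standard library are available. Lean on these libraries where they do the work, as an engineer would, in place of code of your own. Each camera call takes 0.05 s, during which the arm holds its last target. There are 200 camera calls.

## Task

The middle front foot of the stone tea stand hangs clear of the chest top. Lay the wooden wedge flat with its thin end just inside the slot under that foot and let go of it; then tap its thick end in gently until it stops moving forward and stays jammed tight by itself, but do not ram it on past that, or the foot's bracket breaks. Leave the glasses, the sugar bowl and the flask where they are.

Things in the scene. Friction and masses are not known exactly. Their poses are not given: they have to be found in the camera images.
- slot_mouth (a point): Slot mouth: on the chest top, mid-width of the slot, in the plane of the slab's front edge. x is level and points into the slot, z up. Walls: two upright cheeks 44 mm apart, 10 mm thick, 50 mm long; floor: the chest top; roof: the flat underside of the foot, 50 mm long from the mouth, 11 to 20 mm up (differs each time, no reading gives it). Far end open; 100 mm in front of the mouth is clear.
- stand: The heavy tea stand, which cannot move: marble slab 200 mm deep, 300 mm wide, 18 mm thick, its top 60 mm above the chest top, on 42 mm high wooden legs at its corners (over 110 mm to either side of the slot); the slotted foot is at the middle of the long edge nearest the robot. Origin and axes as slot_mouth.
- wedge_grip (a point): The loose wooden wedge (like a door wedge, about 60 g) lying flat: 120 mm long (x), 36 mm wide (y), 4 mm thick at the thin end, 28 mm at the thick end, flat underside, top one even 1 in 5 slope. This point: on its middle line, 85 mm from the thin end, 35 mm from the thick end, half-way up (10.5 mm above the underside). x points to the thin end, z up. Hold it across its width.
- wedge: The wedge; origin mid-underside, axes as wedge_grip. In the slot it meets the roof with its thin end about 35 to 80 mm past the mouth; until then it slides under about 1 N. There it stops short: the resistance climbs by tens of newtons within 1 mm. A push of 8 to 25 N on the thick end jams it so that it stays by itself; much above 35 N overloads the bracket.
- tumbler_a: clear glass tumbler, 66 mm across the rim, 85 mm high, upright; origin at the centre of its underside; a bystander, standing on the stand's slab.
- tumbler_b: clear glass tumbler, 66 mm across the rim, 85 mm high, upright; origin at the centre of its underside; a bystander, standing on the stand's slab.
- tumbler_c: clear glass tumbler, 66 mm across the rim, 85 mm high, upright; origin at the centre of its underside; a bystander, standing on the chest top to the left or right in front of the stand.
- sugar_bowl: white ceramic sugar bowl with lid, 84 mm across, 79 mm high, on the stand's slab between the tumblers; origin at the centre of its underside; a bystander.
- flask: gold-coloured flask with a black screw cap, 84 mm across, 245 mm high, on the chest top on the left; origin at the centre of its underside; a bystander.
Mind the look-alikes: they are no part of the job. What is shaped like the wedge but turquoise is not meant.

How it is judged (in metres and radians):
On the way:
1. the wedge lies let go, flat, with its thin end at least 5 mm inside the slot, not yet jammed (under 1 N on the stand) (x of wedge_grip in the frame of slot_mouth above -0.08 m and angle between the x axis of wedge_grip and the x axis of slot_mouth, either way round below 0.2 rad and y of wedge_grip in the frame of slot_mouth between -0.015 and 0.015 m and angle between wedge_grip's own z axis and vertical below 0.1 rad and contact force between the fingers and wedge below 0.1 N and contact force between wedge and stand below 1 N), for 0.1 s.
At the end, for the whole second after the job is handed in: The wedge lies flat in the slot (tilt under 0.06 rad), thin end at least 30 mm past the mouth, in line with it (0.1 rad, 10 mm), at rest, let go, and still jammed: it presses on the stand with more than 3 N by itself (contact force between wedge and stand above 3 N and x of wedge_grip in the frame of slot_mouth above -0.055 m and angle between the x axis of wedge_grip and the x axis of slot_mouth, either way round below 0.1 rad and y of wedge_grip in the frame of slot_mouth between -0.01 and 0.01 m and angle between wedge_grip's own z axis and vertical below 0.06 rad and linear speed of wedge below 0.01 m/s); the robot touches nothing.
It fails at once if the wedge is rammed so hard that it presses on the stand with over 25 N, and the bracket breaks (contact force between wedge and stand above 25 N).
It fails at once if the jammed wedge is pushed or squeezed by the fingers with over 45 N (contact force between the fingers and wedge above 45 N and contact force between wedge and stand above 3 N).
It fails at once if a glass, the sugar bowl or the flask is moved over 30 mm (distance of any of tumbler_a, tumbler_b, tumbler_c, sugar_bowl, flask from where it was at the start of the episode above 0.03 m).
It fails at once if a glass, the sugar bowl or the flask is knocked over (angle between any of tumbler_a, tumbler_b, tumbler_c, sugar_bowl, flask's own z axis and vertical above 0.4 rad).
It also fails if it takes over 48 s, if anything falls off the work surface, if the arm or the gripper's body presses on something with over 40 N, if the wrist force passes 120 N, or if a joint passes its speed limit or range.

## Working session

There is one attempt and no reset: what is moved stays moved. The work goes in short steps, Python scripts to look and compute and a tool call to move; the robot and the scene stay as the last step left them, time stands still between calls to the robot, and variables do not carry over. Pictures are saved under pics/ and viewed, at most 10 in all, crops included, and the job is handed in when it is done.

Besides the shell and the picture viewer there is one more tool, called after "Call:" as a command line: name --argument value ..., lists and objects as JSON in quotes. move_arm: Moves the arm, as the interface text tells. Its arguments: {"type":"object","properties":{"commands":{"type":"array"},"squeeze":{"type":"number"}},"required":["commands"]}

```bash
mkdir -p pics; ls; python3 - <<'E'
from plant import *
import cv2,numpy as np
s=observe();print(s)
for n in("scene","top"):
    p=camera_params(n);print(n,p)
    cv2.imwrite(f"pics/{n}0.png",camera(n))
E
```

```text
pics
{'time': 0.0, 'joint_positions': array([ 1.23380128,  0.5371681 , -0.00444293,  1.53888927,  0.00260898,
        1.0673109 , -0.07118535]), 'qvel': array([-0.0001321 , -0.00051134,  0.00044191, -0.00034049, -0.00141959,
        0.00098405, -0.00082539]), 'joint_torque': array([-3.34904180e-04, -5.83407390e+01,  1.04853541e+00, -2.59111011e+01,
        1.23386286e-02,  9.42374580e-03,  3.65509641e-05]), 'eef_pos': array([ 173.68671351, -625.70893916,  238.40549981]), 'ee_rot': array([-3.11110547e+00, -4.23979103e-01,  5.84688309e-04]), 'wrist_force': array([-0.74997488, -0.16976635,  0.8392055 ]), 'torque': array([-0.0130531 ,  0.02398663,  0.02936718]), 'grasp_force': 0.0, 'finger_gap': 85.24848632527768}
scene {'K': array([[396.44260568,   0.        , 286.26642973],
       [  0.        , 396.44260568, 207.24674294],
       [  0.        ,   0.        ,   1.        ]]), 'dist': array([-0.0821915,  0.       ,  0.       ,  0.       ,  0.       ]), 'R': array([[-0.90433089,  0.42668686,  0.01113364],
       [ 0.26086452,  0.57315253, -0.77681779],
       [-0.33783922, -0.69959595, -0.62962701]]), 't': array([ 481.71729885, -149.92527998, 1281.88358337])}
top {'K': array([[528.45478735,   0.        , 279.02759694],
       [  0.        , 528.45478735, 213.6197238 ],
       [  0.        ,   0.        ,   1.        ]]), 'dist': array([-0.17370308,  0.        ,  0.        ,  0.        ,  0.        ]), 'R': array([[ 0.00562553, -0.99994386,  0.00897969],
       [-0.99789021, -0.00619435, -0.06462778],
       [ 0.06467977, -0.00859718, -0.99786904]]), 't': array([  52.98276408,  581.96429399, 1472.75814081])}
```

View pics/top0.png

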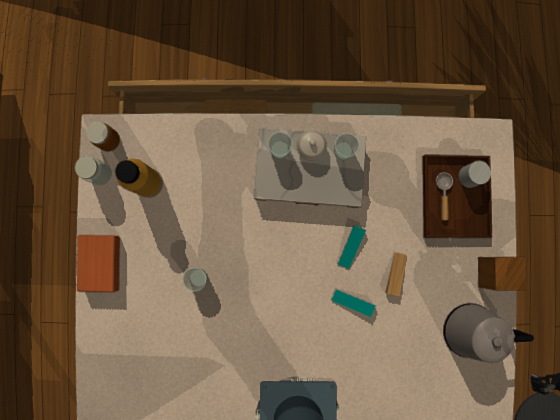

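View pics/scene0.png

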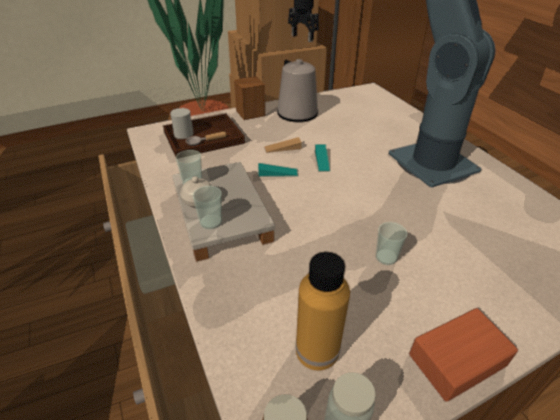

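The top view shows the wedge candidates: turquoise (352,247), turquoise (354,304) and wooden (397,274). The wooden one fits, since turquoise is not meant; the block at (501,273) is a big knife block. The stand's front edge runs from about (256,200) to (361,206), with the foot near (308,204). I'll confirm with an enlarged crop.

```bash
cat > h.py <<'E'
from plant import *
import cv2,numpy as np
def ray(n,px,p=None):
    p=p or camera_params(n)
    u=cv2.undistortPoints(np.array(px,float).reshape(-1,1,2),p["K"],p["dist"])[:,0]
    d=np.c_[u,np.ones(len(u))]@p["R"]; return -p["R"].T@p["t"],d
def onz(n,px,z,p=None):
    o,d=ray(n,px,p); z=np.asarray(z,float)
    return o+d*((z-o[2])/d[:,2])[:,None]
def proj(n,X,p=None):
    p=p or camera_params(n)
    return cv2.projectPoints(np.array(X,float).reshape(-1,3),cv2.Rodrigues(p["R"])[0],p["t"],p["K"],p["dist"])[0][:,0]
E
python3 - <<'E'
from h import *
t=cv2.imread("pics/top0.png");s=cv2.imread("pics/scene0.png")
a=cv2.resize(t[180:320,240:430],None,fx=4,fy=4,interpolation=cv2.INTER_CUBIC)[:, :760]
b=cv2.resize(s[125:175,240:340],(400,200),interpolation=cv2.INTER_CUBIC)
a[:200,400-40:760]=b[:,:400]
cv2.imwrite("pics/c1.png",a)
hsv=cv2.cvtColor(t,cv2.COLOR_BGR2HSV)
print(hsv[274,397],hsv[250,300],hsv[190,270],hsv[202,330])
m=cv2.inRange(hsv,(5,110,90),(25,255,255))
m[:230]=0;m[310:]=0;m[:,:375]=0;m[:,420:]=0
c=max(cv2.findContours(m,0,1)[0],key=cv2.contourArea)
r=cv2.minAreaRect(c);print(r,cv2.contourArea(c));print(cv2.boxPoints(r)); print(onz("top",cv2.boxPoints(r),[0]*4))
print(onz("top",[(256,200),(361,206),(308,203)],[60]*3))
E
```

```text
[ 16 150 139] [ 16  68 169] [ 19  52 132] [ 18  51 130]
((395.9463195800781, 274.1376037597656), (13.844898223876953, 42.3456916809082), 10.007980346679688) 498.5
[[385.44968 293.78525]
 [392.80875 252.08391]
 [406.44296 254.48996]
 [399.0839  296.19128]]
[[ 354.44715037 -250.12253086    0.        ]
 [ 474.03769865 -271.55848793    0.        ]
 [ 467.09225104 -311.61740705    0.        ]
 [ 347.25470572 -290.01716963    0.        ]]
[[ 616.07228601  120.28052634   60.        ]
 [ 601.4490638  -169.4902138    60.        ]
 [ 608.7172373   -22.73300121   60.        ]]
```

View pics/c1.png

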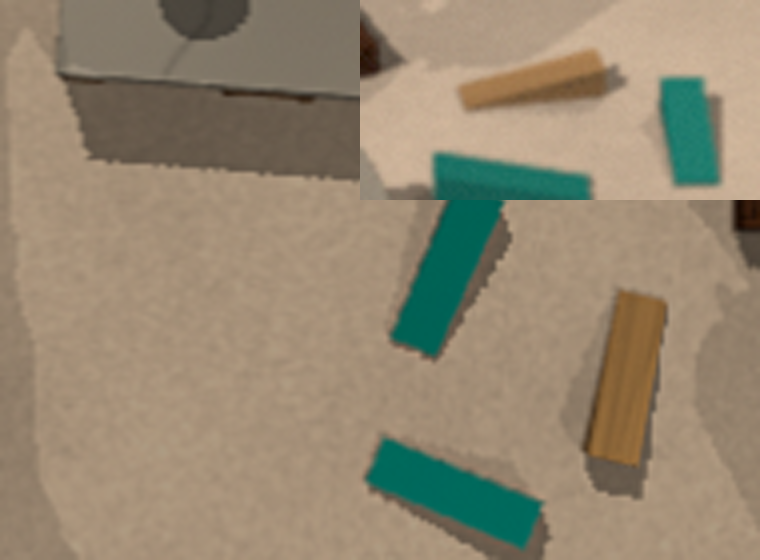

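The crop confirms the wooden wedge. In the scene inset its thin end is on the left, which is +x away from the robot, and its thick end, with the shadow, faces the robot. In the top view the thin end is at (400,253). The foot front shows at (296–319, 204) in the full image.

```bash
cat >> h.py <<'E'
from scipy.spatial.transform import Rotation as Ro
def down(yaw,tilt=0):  # tool z down, tool x at yaw (deg); tilt about tool y
    return Ro.from_euler('z',yaw,degrees=True)*Ro.from_euler('x',180,degrees=True)*Ro.from_euler('y',tilt,degrees=True)
def delta(pos,rot,s=None):
    s=s or observe(); R=Ro.from_rotvec(s["ee_rot"])
    return (R.inv().apply(np.array(pos)-s["eef_pos"])).round(1),np.degrees((R.inv()*rot).as_rotvec()).round(2)
E
python3 - <<'E'
from h import *
s=observe();R=Ro.from_rotvec(s["ee_rot"]);print(R.as_matrix().round(3))
p=camera_params("wrist");Rw=p["R"]
print("cam rot in tool",(p["R"]@R.as_matrix()).round(3),"cam pos in tool",R.inv().apply(-Rw.T@p["t"]-s["eef_pos"]).round(1),p["K"],p["dist"])
p=camera_params("top");print(-p["R"].T@p["t"])
print(delta([380,-280,250],down(-12)), delta([380,-280,250],down(168)))
E
```

```text
[[ 0.964  0.268 -0.001]
 [ 0.268 -0.964  0.002]
 [-0.    -0.002 -1.   ]]
cam rot in tool [[-0.001  1.     0.   ]
 [-0.964 -0.001 -0.267]
 [-0.267 -0.     0.964]] cam pos in tool [  68.1    0.8 -134.5] [[321.4805505    0.         280.06471655]
 [  0.         321.4805505  213.10425897]
 [  0.           0.           1.        ]] [-0.01472846  0.          0.          0.          0.        ]
[ 485.18075554   69.24624987 1506.75503829]
(array([ 291.3, -278. ,  -11.1]), array([-0.09,  0.03, 27.52])) (array([ 291.3, -278. ,  -11.1]), array([-4.0000e-02, -1.2000e-01, -1.5248e+02]))
```

Call:
move_arm --commands '[0, 0, -62, 0, 0, 0, 1, 40, -38, -80, 0, 0, 7, 1, 80, -76, -80, 0, 0, 14, 1, 120, -114, -80, 0, 0, 21, 1, 160, -152, -80, 0, 0, 27, 1]'

```text
time: 0.72
eef_pos: [288.0, -435.2, 319.1]
ee_rot: [-3.125, 0.32, 0.0]
wrist_force: [0.0, 0.1, -0.4]
finger_gap: 85.7
grasp_force: 0.0
```

```bash
python3 - <<'E'
from h import *
print(observe()["eef_pos"],delta([380,-280,250],down(-12)))
E
```

```text
[ 288.01440687 -435.15908788  319.05208594] (array([  58.7, -170.6,   69.1]), array([-0.02,  0.01,  0.31]))
```

Call:
move_arm --commands '[20, -55, 20, 0, 0, 0, 1, 40, -110, 45, 0, 0, 0, 1, 58, -170, 69, 0, 0, 0, 1, 58, -170, 69, 0, 0, 0, 1, 58, -170, 69, 0, 0, 0, 1]'

```text
time: 1.35
eef_pos: [377.8, -282.2, 250.2]
ee_rot: [3.126, -0.313, -0.001]
wrist_force: [-1.0, 0.2, -0.4]
finger_gap: 85.5
grasp_force: 0.0
```

```bash
python3 - <<'E'
from h import *
print(observe()["eef_pos"])
p=camera_params("wrist");im=camera("wrist");cv2.imwrite("pics/w1.png",im)
hsv=cv2.cvtColor(im,cv2.COLOR_BGR2HSV)
q=proj("wrist",[(470,-290,4),(354,-265,28),(609,-23,0)],p);print(q)
m=cv2.inRange(hsv,(8,110,70),(25,255,255));cv2.imwrite("pics/w1m.png",m)
for c in cv2.findContours(m,0,1)[0]:
    if cv2.contourArea(c)>800:
        r=cv2.minAreaRect(c);print(r,cv2.contourArea(c),cv2.approxPolyDP(c,4,True)[:,0].tolist())
E
```

```text
[ 377.83378867 -282.21061426  250.21881361]
[[270.17024663 102.45056936]
 [269.17472233 210.00913444]
 [  2.54131977  23.40429451]]
((270.9317321777344, 151.68536376953125), (31.265987396240234, 108.75940704345703), 1.7899105548858643) 3240.0 [[258, 97], [255, 205], [284, 206], [287, 98]]
```

View pics/w1.png

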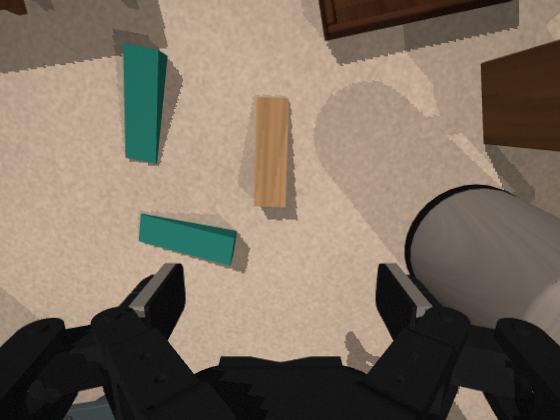

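The wrist view shows the wooden wedge at (255–288, 97–206). Its shadow widens toward the lower end, so the thick end is nearest the robot. The turquoise look-alikes are at left.

```bash
python3 - <<'E'
from h import *
p=camera_params("wrist")
for z in ([4,4,28,28],[28,28,4,4]):
    P=onz("wrist",[(258,97),(288,98),(254.5,206),(284.5,207)],z,p);print(P.round(1))
    a=(P[0]+P[1])/2;b=(P[2]+P[3])/2;print("len",np.hypot(*(a-b)[:2]),"w",np.hypot(*(P[0]-P[1])[:2]),np.hypot(*(P[2]-P[3])[:2]),"yaw",np.degrees(np.arctan2(*(a-b)[1::-1])))
    if z[0]==4:
        g=b+(a-b)*35/120; y=np.degrees(np.arctan2(*(a-b)[1::-1]));print(g)
        print(delta([g[0],g[1],60],down(y)),delta([g[0],g[1],14],down(y)))
E
```

```text
[[ 478.3 -279.2    4. ]
 [ 470.5 -311.9    4. ]
 [ 361.9 -250.6   28. ]
 [ 353.8 -284.    28. ]]
len 119.9628361511315 w 33.62087122337384 34.383762044918015 yaw -13.610319595803634
[ 391.8326763  -275.54330779   21.        ]
(array([ 12.4, -10.5, 190.5]), array([ 0.04, -0.  ,  2.05])) (array([ 12.4, -10.5, 236.5]), array([ 0.04, -0.  ,  2.05]))
[[ 476.2 -280.3   28. ]
 [ 468.9 -311.    28. ]
 [ 356.3 -247.5    4. ]
 [ 347.7 -283.1    4. ]]
len 124.30826862760496 w 31.502938201105994 36.6953719842783 yaw -14.14145553111939
```

Call:
move_arm --commands '[4, -4, 60, 0, 0, 2, 1, 8, -8, 120, 0, 0, 2, 1, 12, -10, 180, 0, 0, 2, 1, 12, -10, 225, 0, 0, 2, 1, 12, -10, 238, 0, 0, 2, 1]'

```text
time: 2.02
eef_pos: [389.8, -275.6, 10.4]
ee_rot: [-3.119, 0.373, 0.006]
wrist_force: [-0.5, -0.2, 0.9]
finger_gap: 85.5
grasp_force: 0.0
```

Call:
move_arm --commands '[0, 0, 0, 0, 0, 0, 0.2, 0, 0, 0, 0, 0, 0, 0.2, 0, 0, 0, 0, 0, 0, 0.2, 0, 0, 0, 0, 0, 0, 0.2, 0, 0, 0, 0, 0, 0, 0.2]' --squeeze 25

```text
time: 2.65
eef_pos: [392.9, -275.5, 14.0]
ee_rot: [3.118, -0.369, 0.004]
wrist_force: [-1.4, -0.2, 8.8]
finger_gap: 35.4
grasp_force: 24.2
```

```bash
python3 - <<'E'
from h import *
print(delta([425,-14,150],down(-3)))
for t in(15,-15): print(t,down(-3,t).apply([0,0,1]))
E
```

```text
(array([ -29.3, -261.6, -136.4]), array([  0.09,  -0.15, -10.48]))
15 [ 0.25846434 -0.01354554 -0.96592583]
-15 [-0.25846434  0.01354554 -0.96592583]
```

Call:
move_arm --commands '[0, 0, -60, 0, 0, 0, 0.2, -5, -50, -95, 0, 0, -5, 0.2, -12, -110, -110, 0, 0, -10.5, 0.2, -20, -170, -120, 0, 0, -10.5, 0.2, -25, -230, -135, 0, 0, -10.5, 0.2]'

```text
time: 3.28
eef_pos: [421.1, -43.5, 148.7]
ee_rot: [3.14, -0.082, 0.003]
wrist_force: [0.9, -0.7, -0.8]
finger_gap: 34.8
grasp_force: 25.8
```

Call:
move_arm --commands '[5, -34, -2, 0, 8, 0, 0.2, 5, -34, -2, 0, 15, 0, 0.2, 5, -34, -2, 0, 15, 0, 0.2, 5, -34, -2, 0, 15, 0, 0.2]'

```text
time: 3.78
eef_pos: [429.0, -11.8, 150.1]
ee_rot: [3.107, -0.082, 0.409]
wrist_force: [-0.3, -0.8, 0.4]
finger_gap: 35.4
grasp_force: 25.8
```

```bash
python3 - <<'E'
from h import *
s=observe();print(s["eef_pos"],s["ee_rot"],s["finger_gap"])
p=camera_params("wrist");im=camera("wrist");cv2.imwrite("pics/w2.png",im);np.savez("w2.npz",**p)
print(proj("wrist",[(608.7,-22.7,0),(608.7,-22.7,60),(616,120,60),(601.4,-169.5,60)],p))
E
```

```text
[429.04666409 -11.79989935 150.12280845] [ 3.1065002  -0.08223312  0.40934009] 35.37157290829792
[[280.75600597  49.62838972]
 [280.91587031   9.22602364]
 [ 88.73964241  10.85042875]
 [478.538102     9.58054637]]
```

View pics/w2.png

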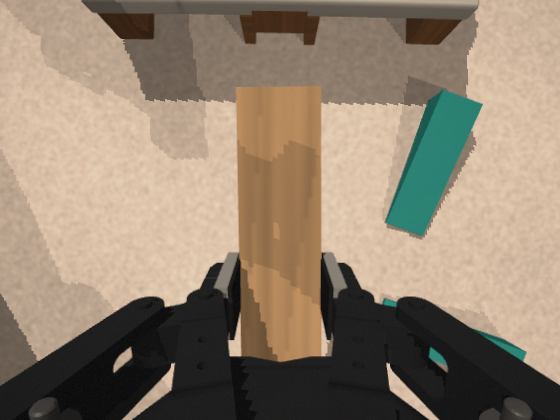

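The wrist view shows the foot with its two cheeks at columns about 243–318 and bottoms near row 45. The roof edge is near row 37, and the wedge is held straight at columns 237–321. Next I'll zoom on the foot.

```bash
python3 - <<'E'
import cv2
im=cv2.imread("pics/w2.png")[0:56,230:330]
cv2.imwrite("pics/c2.png",cv2.resize(im,None,fx=8,fy=8,interpolation=cv2.INTER_NEAREST).clip(0,127)*2)
E
```

```text
(no output)
```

View pics/c2.png

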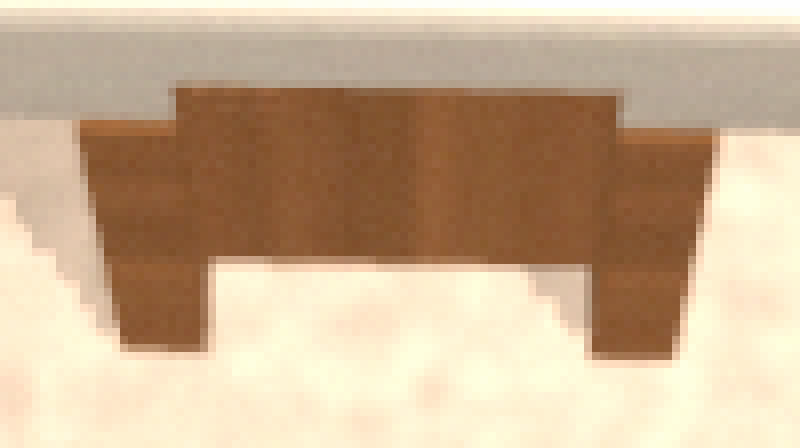

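```bash
python3 - <<'E'
from h import *
p=dict(np.load("w2.npz"))
P=onz("wrist",np.array([(245,44),(256,44),(304,44.6),(314.75,44.6)])-.5,[0]*4,p);print(P.round(1))
c=P.mean(0);d=P[3]-P[0];yaw=np.degrees(np.arctan2(d[0],-d[1]));print("mouth",c,"yaw",yaw, np.linalg.norm(d),np.linalg.norm(P[1]-P[2]))
n=np.array([np.cos(np.radians(yaw)),np.sin(np.radians(yaw)),0])
o,D=ray("wrist",np.array([(256.2,32.3),(280,32.6),(303.5,33)])-.5,p)
print("roof",(o+D*(((c-o)@n)/(D@n))[:,None]).round(1))
# slab lower edge z=42 check
o,D=ray("wrist",np.array([(240,15.1),(318,16.1)])-.5,p);print((o+D*(((c-o)@n)/(D@n))[:,None]).round(1))
# wedge in hand
W=np.array([(237,87),(321,86.5)]);s=observe();R=Ro.from_rotvec(s["ee_rot"])
o,D=ray("wrist",W,p);Dt=R.inv().apply(D);ot=R.inv().apply(o-s["eef_pos"])
for z in(0,5,10,-5):print(z,(ot+Dt*((z-ot[2])/Dt[:,2])[:,None]).round(1))
E
```

```text
[[ 6.162e+02  1.050e+01  0.000e+00]
 [ 6.157e+02  3.000e-01  0.000e+00]
 [ 6.127e+02 -4.400e+01  0.000e+00]
 [ 6.122e+02 -5.390e+01  0.000e+00]]
mouth [614.19187211 -21.77301805   0.        ] yaw -3.583317876560076 64.55719147496505 44.424182722893896
roof [[615.5  -1.3  19.7]
 [614.2 -21.9  19.6]
 [612.9 -42.2  19.3]]
[[616.2   9.6  44.1]
 [612.3 -51.9  43.7]]
0 [[ 82.1 -16.3   0. ]
 [ 82.3  16.7   0. ]]
5 [[ 82.6 -16.9   5. ]
 [ 82.8  17.3   5. ]]
10 [[ 83.1 -17.5  10. ]
 [ 83.3  17.9  10. ]]
-5 [[ 81.6 -15.7  -5. ]
 [ 81.7  16.1  -5. ]]
```

```bash
python3 - <<'E'
from h import *
print(delta([514.4,-15.5,40],down(-3.5)))
E
```

```text
(array([ 53.7,  -0.9, 128.3]), array([ -0.06, -15.03,   0.44]))
```

Call:
move_arm --commands '[15, -0.5, 40, 0, -8, 0, 0.2, 30, -1, 80, 0, -15, 0.5, 0.2, 53.5, -1, 128, 0, -15, 0.5, 0.2, 53.5, -1, 128, 0, -15, 0.5, 0.2, 53.5, -1, 128, 0, -15, 0.5, 0.2]'

```text
time: 4.45
eef_pos: [512.6, -15.2, 39.6]
ee_rot: [-3.139, 0.097, 0.002]
wrist_force: [-0.0, 0.8, -0.3]
finger_gap: 35.1
grasp_force: 25.8
```

```bash
python3 - <<'E'
from h import *
print(observe()["eef_pos"],delta([514.4,-15.5,17],down(-3.5)),delta([551.3,-17.9,17],down(-3.5)))
E
```

```text
[512.55370968 -15.21902085  39.57227291] (array([ 1.9,  0.2, 22.6]), array([-0.08,  0.06, -0.04])) (array([38.9,  0.3, 22.5]), array([-0.08,  0.06, -0.04]))
```

Call:
move_arm --commands '[2, 0, 22, 0, 0, 0, 0.2, 2, 0, 22.5, 0, 0, 0, 0.2, 20, 0, 22.5, 0, 0, 0, 0.2, 38, 0, 22.5, 0, 0, 0, 0.2, 38, 0, 24, 0, 0, 0, 0.2]'

```text
time: 5.08
eef_pos: [552.3, -17.2, 17.4]
ee_rot: [-3.139, 0.096, -0.006]
wrist_force: [-0.7, -0.2, 0.1]
finger_gap: 35.1
grasp_force: 25.8
```

Call:
move_arm --commands '[0, 0, 1, 0, 0, 0, 0.2, 0, 0, 1, 0, 0, 0, 0.2]'

```text
time: 5.32
eef_pos: [549.5, -17.1, 14.7]
ee_rot: [-3.139, 0.095, 0.001]
wrist_force: [0.1, 0.1, -0.7]
finger_gap: 35.3
grasp_force: 25.8
```

Call:
move_arm --commands '[0, 0, 1, 0, 0, 0, 0.2, 0, 0, 1, 0, 0, 0, 0.2, 0, 0, 1, 0, 0, 0, 0.2]'

```text
time: 5.7
eef_pos: [549.9, -17.1, 14.0]
ee_rot: [-3.139, 0.095, 0.002]
wrist_force: [-4.1, 0.2, 8.9]
finger_gap: 35.0
grasp_force: 26.5
```

Call:
move_arm --commands '[0, 0, -1, 0, 0, 0, 0.2, 0, 0, -1, 0, 0, 0, 1, 0, 0, -1, 0, 0, 0, 1, 0, 0, -1, 0, 0, 0, 1, 0, 0, -1, 0, 0, 0, 1]'

```text
time: 6.32
eef_pos: [550.5, -17.1, 14.4]
ee_rot: [-3.139, 0.095, 0.0]
wrist_force: [-0.6, 0.7, 0.9]
finger_gap: 85.2
grasp_force: 0.0
```

Call:
move_arm --commands '[0, 0, -50, 0, 0, 0, 1, 0, 0, -80, 0, 0, 0, 1, -60, 0, -90, 0, 0, 0, 0.5, -100, 0, -90, 0, 7, 0, 0, -125, 0, -90, 0, 15, 0, 0]'

```text
time: 6.95
eef_pos: [427.1, -10.2, 104.8]
ee_rot: [3.107, -0.097, 0.408]
wrist_force: [-0.1, 3.1, -0.4]
finger_gap: 32.0
grasp_force: 0.0
```

Call:
move_arm --commands '[0, 0, 0, 0, 0, 0, 0, 0, 0, 0, 0, 0, 0, 0, 0, 0, 0, 0, 0, 0, 0]'

```text
time: 7.32
eef_pos: [428.3, -10.3, 103.5]
ee_rot: [3.107, -0.095, 0.398]
wrist_force: [-0.4, 0.2, -0.2]
finger_gap: -0.3
grasp_force: 0.0
```

```bash
python3 - <<'E'
from h import *
s=observe();print(s["eef_pos"],s["ee_rot"],s["finger_gap"])
p=camera_params("wrist");im=camera("wrist");cv2.imwrite("pics/w3.png",im);np.savez("w3.npz",**p)
E
```

```text
[428.28466897 -10.31220536 103.47337167] [ 3.10716143 -0.09531407  0.39845732] -0.25909967917087956
```

View pics/w3.png

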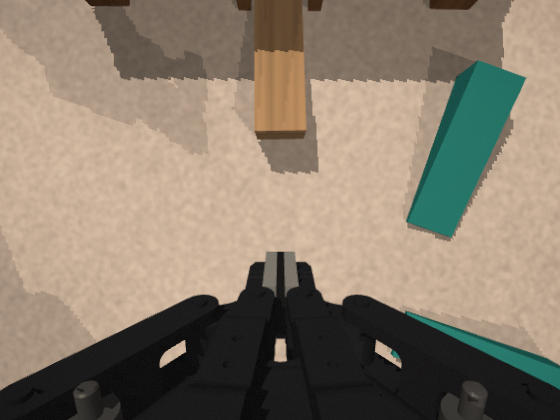

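The wedge lies straight between the cheeks. Its thick end shows at (255–306, 131) on top and row 138 at the bottom, and the fingers are shut.

```bash
python3 - <<'E'
from h import *
p=dict(np.load("w3.npz"))
T=onz("wrist",[(255,131.5),(306,130.5)],[28,28],p);B=onz("wrist",[(257,138),(304.5,137)],[0,0],p);print(T.round(1),B.round(1))
n=np.array([np.cos(np.radians(-3.55)),np.sin(np.radians(-3.55)),0]);l=np.array([-n[1],n[0],0]);m=np.array([614.2,-21.8,0])
for a in(T,B):
    q=a.mean(0)-m;print("thick end in slot frame",q@n,q@l,"yaw",np.degrees(np.arctan2(a[0][0]-a[1][0],a[0][1]-a[1][1])))
e=m+n*(-103)
t=e-n*(11+12)
print(e,delta([t[0],t[1],20],down(-3.55)))
E
```

```text
[[514.4   1.1  28. ]
 [512.9 -34.1  28. ]] [[516.    1.7   0. ]
 [514.5 -35.2   0. ]]
thick end in slot frame -100.7060930314964 -0.90557995425128 yaw 2.4452390202485232
thick end in slot frame -99.04166995189726 -1.118887198024661 yaw 2.3615735987703017
[511.39764222 -15.42228603   0.        ] (array([37.3, -0.1, 96. ]), array([-1.000e-02, -1.462e+01,  3.000e-02]))
```

```bash
python3 - <<'E'
from h import *
print(delta([484,-14.3,24],down(-3.5)))
E
```

```text
(array([34. ,  0.5, 91. ]), array([-1.000e-02, -1.462e+01, -2.000e-02]))
```

Call:
move_arm --commands '[10, 0.5, 45, 0, -8, 0, 0, 25, 0.5, 75, 0, -14.5, 0, 0, 34, 0.5, 91, 0, -14.6, 0, 0, 34, 0.5, 91, 0, -14.6, 0, 0, 34, 0.5, 91, 0, -14.6, 0, 0]'

```text
time: 8.0
eef_pos: [483.2, -14.2, 24.8]
ee_rot: [3.14, -0.096, 0.001]
wrist_force: [0.4, -0.8, -1.4]
finger_gap: -0.4
grasp_force: 0.0
```

Call:
move_arm --commands '[4, 0, 0, 0, 0, 0, 0, 8, 0, 0, 0, 0, 0, 0, 12, 0, 0, 0, 0, 0, 0, 16, 0, 0, 0, 0, 0, 0, 20, 0, 0, 0, 0, 0, 0]'

```text
time: 8.62
eef_pos: [504.6, -15.5, 24.9]
ee_rot: [3.14, -0.096, 0.003]
wrist_force: [-0.3, -0.9, 0.7]
finger_gap: 0.1
grasp_force: 0.2
```

Call:
move_arm --commands '[3, 0, 0, 0, 0, 0, 0, 6, 0, 0, 0, 0, 0, 0, 9, 0, 0, 0, 0, 0, 0, 12, 0, 0, 0, 0, 0, 0, 15, 0, 0, 0, 0, 0, 0]'

```text
time: 9.25
eef_pos: [519.6, -16.4, 25.0]
ee_rot: [3.14, -0.096, 0.004]
wrist_force: [-0.2, -0.0, -0.4]
finger_gap: 0.2
grasp_force: 0.1
```

Call:
move_arm --commands '[3, 0, 0, 0, 0, 0, 0, 6, 0, 0, 0, 0, 0, 0, 9, 0, 0, 0, 0, 0, 0, 12, 0, 0, 0, 0, 0, 0, 15, 0, 0, 0, 0, 0, 0]'

```text
time: 9.88
eef_pos: [534.6, -17.3, 25.0]
ee_rot: [3.14, -0.096, 0.004]
wrist_force: [0.5, 0.6, -0.1]
finger_gap: 0.0
grasp_force: 0.1
```

Call:
move_arm --commands '[1.6, 0, 0, 0, 0, 0, 0, 3.2, 0, 0, 0, 0, 0, 0, 4.8, 0, 0, 0, 0, 0, 0, 6.4, 0, 0, 0, 0, 0, 0, 8, 0, 0, 0, 0, 0, 0]'

```text
time: 10.5
eef_pos: [542.5, -17.8, 25.0]
ee_rot: [3.14, -0.096, 0.004]
wrist_force: [-0.6, -0.3, -0.6]
finger_gap: -0.1
grasp_force: 0.1
```

Call:
move_arm --commands '[0.5, 0, 0, 0, 0, 0, 0, 1, 0, 0, 0, 0, 0, 0, 1.5, 0, 0, 0, 0, 0, 0, 2, 0, 0, 0, 0, 0, 0, 2.5, 0, 0, 0, 0, 0, 0]'

```text
time: 11.12
eef_pos: [544.9, -17.9, 25.1]
ee_rot: [3.14, -0.096, 0.004]
wrist_force: [-0.1, -0.4, -0.2]
finger_gap: -0.4
grasp_force: 0.1
```

Call:
move_arm --commands '[0.5, 0, 0, 0, 0, 0, 0, 1, 0, 0, 0, 0, 0, 0, 1.5, 0, 0, 0, 0, 0, 0, 2, 0, 0, 0, 0, 0, 0, 2.5, 0, 0, 0, 0, 0, 0]'

```text
time: 11.75
eef_pos: [547.4, -18.1, 25.0]
ee_rot: [3.14, -0.096, 0.004]
wrist_force: [-0.8, -0.1, 0.3]
finger_gap: -0.0
grasp_force: 0.1
```

Call:
move_arm --commands '[0.5, 0, 0, 0, 0, 0, 0, 1, 0, 0, 0, 0, 0, 0, 1.5, 0, 0, 0, 0, 0, 0, 2, 0, 0, 0, 0, 0, 0]'

```text
time: 12.25
eef_pos: [549.4, -18.2, 25.0]
ee_rot: [3.14, -0.096, 0.004]
wrist_force: [0.1, -0.3, -0.5]
finger_gap: 0.1
grasp_force: 0.1
```

Call:
move_arm --commands '[0.5, 0, 0, 0, 0, 0, 0, 1, 0, 0, 0, 0, 0, 0, 1.5, 0, 0, 0, 0, 0, 0, 2, 0, 0, 0, 0, 0, 0]'

```text
time: 12.75
eef_pos: [551.4, -18.3, 25.0]
ee_rot: [3.14, -0.096, 0.004]
wrist_force: [0.3, -0.7, 0.4]
finger_gap: 0.1
grasp_force: 0.1
```

Call:
move_arm --commands '[0.5, 0, 0, 0, 0, 0, 0, 1, 0, 0, 0, 0, 0, 0, 1.5, 0, 0, 0, 0, 0, 0, 2, 0, 0, 0, 0, 0, 0]'

```text
time: 13.25
eef_pos: [553.4, -18.4, 25.0]
ee_rot: [3.14, -0.096, 0.004]
wrist_force: [0.1, -0.7, -0.1]
finger_gap: 0.1
grasp_force: 0.1
```

Call:
move_arm --commands '[0.5, 0, 0, 0, 0, 0, 0, 1, 0, 0, 0, 0, 0, 0, 1.5, 0, 0, 0, 0, 0, 0, 2, 0, 0, 0, 0, 0, 0]'

```text
time: 13.75
eef_pos: [555.4, -18.6, 25.0]
ee_rot: [3.14, -0.096, 0.004]
wrist_force: [-0.3, 0.7, -0.3]
finger_gap: -0.1
grasp_force: 0.1
```

Call:
move_arm --commands '[0.5, 0, 0, 0, 0, 0, 0, 1, 0, 0, 0, 0, 0, 0, 1.5, 0, 0, 0, 0, 0, 0, 2, 0, 0, 0, 0, 0, 0]'

```text
time: 14.25
eef_pos: [557.1, -18.7, 25.0]
ee_rot: [3.14, -0.096, 0.003]
wrist_force: [-0.5, 0.3, 0.6]
finger_gap: -0.0
grasp_force: 0.6
```

Call:
move_arm --commands '[0.4, 0, 0, 0, 0, 0, 0, 0.8, 0, 0, 0, 0, 0, 0, 0.8, 0, 0, 0, 0, 0, 0]'

```text
time: 14.62
eef_pos: [557.5, -18.7, 24.9]
ee_rot: [3.14, -0.096, 0.002]
wrist_force: [-4.0, 0.2, 2.1]
finger_gap: 0.0
grasp_force: 1.8
```

Call:
move_arm --commands '[0.5, 0, 0, 0, 0, 0, 0, 1, 0, 0, 0, 0, 0, 0, 1, 0, 0, 0, 0, 0, 0]'

```text
time: 15.0
eef_pos: [557.8, -18.7, 24.8]
ee_rot: [3.14, -0.096, -0.0]
wrist_force: [-6.6, 0.3, 4.4]
finger_gap: 0.1
grasp_force: 3.1
```

Call:
move_arm --commands '[0.5, 0, 0, 0, 0, 0, 0, 1, 0, 0, 0, 0, 0, 0, 1.5, 0, 0, 0, 0, 0, 0, 1.5, 0, 0, 0, 0, 0, 0]'

```text
time: 15.5
eef_pos: [558.1, -18.8, 24.6]
ee_rot: [3.139, -0.096, -0.004]
wrist_force: [-9.8, 1.0, 6.2]
finger_gap: 0.2
grasp_force: 4.5
```

Call:
move_arm --commands '[0.5, 0, 0, 0, 0, 0, 0, 1, 0, 0, 0, 0, 0, 0, 1.5, 0, 0, 0, 0, 0, 0, 2, 0, 0, 0, 0, 0, 0, 2, 0, 0, 0, 0, 0, 0]'

```text
time: 16.12
eef_pos: [558.3, -18.9, 24.3]
ee_rot: [3.139, -0.095, -0.01]
wrist_force: [-12.3, 0.8, 10.2]
finger_gap: 0.1
grasp_force: 6.5
```

Call:
move_arm --commands '[0.5, 0, -0.5, 0, 0, 0, 0, 1, 0, -1, 0, 0, 0, 0, 1.5, 0, -1.5, 0, 0, 0, 0, 1.5, 0, -1.5, 0, 0, 0, 0]'

```text
time: 16.62
eef_pos: [558.7, -19.0, 24.7]
ee_rot: [3.139, -0.095, -0.013]
wrist_force: [-11.3, 1.7, -0.3]
finger_gap: -0.3
grasp_force: 6.0
```

Call:
move_arm --commands '[0.5, 0, -0.2, 0, 0, 0, 0, 1, 0, -0.4, 0, 0, 0, 0, 1.5, 0, -0.6, 0, 0, 0, 0, 1.5, 0, -0.6, 0, 0, 0, 0]'

```text
time: 17.12
eef_pos: [558.8, -19.0, 24.7]
ee_rot: [3.139, -0.095, -0.017]
wrist_force: [-14.0, 2.2, 0.1]
finger_gap: -0.2
grasp_force: 6.9
```

Call:
move_arm --commands '[-3, 0, 0, 0, 0, 0, 0, -8, 0, 0, 0, 0, 0, 0, -30, 0, -5, 0, 0, 0, 0, -80, 0, -40, 0, 0, 0, 0, -135, 0, -75, 0, 0, 0, 0]'

```text
time: 17.75
eef_pos: [433.7, -10.7, 101.6]
ee_rot: [-3.14, 0.096, -0.01]
wrist_force: [0.4, 0.5, 1.1]
finger_gap: 0.1
grasp_force: 0.0
```

Call:
move_arm --commands '[0, 0, 0, 0, 8, 0, 0, 0, 0, 0, 0, 16, 0, 0, 0, 0, 0, 0, 16, 0, 0, 0, 0, 0, 0, 16, 0, 0]'

```text
time: 18.25
eef_pos: [434.4, -10.6, 101.4]
ee_rot: [3.101, -0.093, 0.444]
wrist_force: [0.5, 1.0, 0.6]
finger_gap: -0.2
grasp_force: 0.0
```

```bash
python3 - <<'E'
from h import *
s=observe();print(s["eef_pos"],s["ee_rot"])
p=camera_params("wrist");im=camera("wrist");np.savez("w4.npz",**p)
t=camera("top")[110:320,225:425]
cv2.imwrite("pics/w4.png",np.hstack([im[:210],cv2.resize(t,(200,210))]))
E
```

```text
[434.37397419 -10.57759975 101.38016259] [ 3.10061223 -0.09286415  0.44427703]
```

View pics/w4.png

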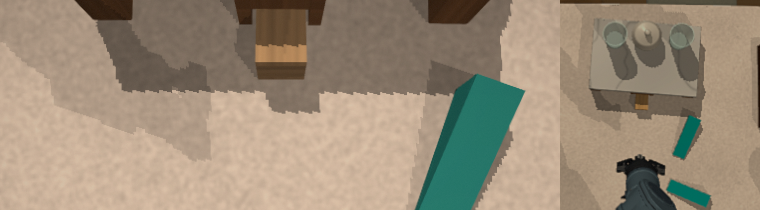

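The wedge sits straight in the slot, its thick end at (255–306, 62–78), and the tumblers and bowl are undisturbed. A quick number check will show whether it stayed put.

```bash
python3 - <<'E'
from h import *
p=dict(np.load("w4.npz"))
n=np.array([np.cos(np.radians(-3.55)),np.sin(np.radians(-3.55)),0]);l=np.array([-n[1],n[0],0]);m=np.array([614.2,-21.8,0])
for px,z in(([(255.5,63),(307,62.5)],28),([(256.5,78.5),(304.5,78)],0)):
    a=onz("wrist",px,[z,z],p);q=a.mean(0)-m;print(a.round(1),q@n,q@l)
E
```

```text
[[570.7  -2.2  28. ]
 [568.9 -38.   28. ]] -44.43192418824045 -1.0940071944824452
[[572.1  -0.9   0. ]
 [570.2 -38.5   0. ]] -43.090492224231575 -0.5801392316336296
```

```bash
python3 -c "
from plant import *
print(close_job())"
```

```text
the job is handed in; nothing more can be done
None
```

I handed the job in with the wooden wedge seated about 76 mm into the slot and let go. It stopped under a push of about 14 N and had not moved when I checked it after backing off. I could not measure the force it holds on the stand by itself, the last view showed the glasses and bowl on the stand undisturbed, and I never worked near the flask or the third glass.

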